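# Build up a cart wheel on the axle in the vise

### The job

Build up the wheel on the upright axle held in the bench vise: first the blue thrust ring, down onto the axle's collar, then the black-tyred wheel, then the white spacer, and last the red hub cap over the axle's end, each lying flat on the one before. Lower each part gently down the axle instead of dropping it, and leave the jar, the tin, the cardboard box and the tape measure where they stand.

Things in the scene. Friction and masses are not known exactly. Their poses are not given: they have to be found in the camera images.
- thrust_ring: blue plastic ring lying flat, 54 mm outside diameter, 24 mm bore right through, 12 mm high; origin at the centre of its underside, z up, in the middle of the bore
- wheel: small cart wheel lying flat: black rubber tyre, yellow hub, 68 mm outside diameter, 24 mm bore right through, 22 mm high; origin at the centre of its underside, z up, in the middle of the bore
- spacer: white plastic sleeve standing on end, 44 mm outside diameter, 24 mm bore right through, 14 mm high; origin at the centre of its underside, z up, in the middle of the bore
- hub_cap: red plastic cap, 38 mm diameter, straight sides up to 20 mm, rounded closed top at 26.5 mm; open below with a blind bore of 24 mm diameter and 12 mm depth; it already stands with its opening down; origin at the centre of its underside, z up, in the middle of the opening
- axle_seat (a point): top of the collar of the upright steel axle, on the axle's axis, 133 mm above the bench, z up. The axle is 14 mm in diameter and rises 56 mm above this point, the last 10 mm tapering to a 4 mm tip. The collar is 42 mm across and 12 mm thick, its underside 6 mm above the vise's jaws
- vise: dark steel bench vise, bolted down, holding the axle; origin on the bench under the axle, z up. Jaws' top at 115 mm; the jaws are 100 mm along y and reach 53 mm to either side in x. It reaches 120 mm in +x (up to 100 mm high) and 165 mm in -x, with a handle bar 110 mm wide along y, 60 mm above the bench, 148 mm in -x
- jar: bystander: round amber jar with a steel lid, 60 mm diameter, 85 mm tall; origin at the centre of its underside, z up
- tin: bystander: round green tin with a bare metal top, 54 mm diameter, 60 mm tall; origin at the centre of its underside, z up
- screw_box: bystander: cardboard box, 60 x 45 x 35 mm (x, y, z); origin at the centre of its underside, z up
- tape_measure: bystander: orange and black tape measure, 60 x 34 x 50 mm (x, y, z), with a steel tip 8 mm beyond its +x end; origin at the centre of its underside, z up
Not all that is in view belongs to the job. Several things have the shape of the wheel; the one meant has the colours described above.

How it is judged:
On the way, in this order (a step that is already met when the one before it is completed fails the run):
1. the blue thrust ring lies on the axle's collar, released (horizontal distance between thrust_ring and axle_seat below 0.008 m and z of thrust_ring in the frame of axle_seat between -0.003 and 0.003 m and angle between thrust_ring's own z axis and vertical below 0.1 rad and linear speed of thrust_ring below 0.03 m/s and contact force between the fingers and thrust_ring below 0.1 N), for 0.2 s.
2. the wheel lies on the blue ring, released (horizontal distance between each of thrust_ring, wheel and axle_seat below 0.008 m and z of thrust_ring in the frame of axle_seat between -0.003 and 0.003 m and angle between each of thrust_ring, wheel's own z axis and vertical below 0.1 rad and linear speed of each of thrust_ring, wheel below 0.03 m/s and z of wheel in the frame of axle_seat between 0.009 and 0.015 m and contact force between the fingers and wheel below 0.1 N), for 0.2 s.
3. the white spacer lies on the wheel, released (horizontal distance between each of thrust_ring, wheel, spacer and axle_seat below 0.008 m and z of thrust_ring in the frame of axle_seat between -0.003 and 0.003 m and angle between each of thrust_ring, wheel, spacer's own z axis and vertical below 0.1 rad and linear speed of each of thrust_ring, wheel, spacer below 0.03 m/s and z of wheel in the frame of axle_seat between 0.009 and 0.015 m and z of spacer in the frame of axle_seat between 0.031 and 0.037 m and contact force between the fingers and spacer below 0.1 N), for 0.2 s.
4. the red cap covers the axle's end, on the spacer, released (horizontal distance between each of thrust_ring, wheel, spacer, hub_cap and axle_seat below 0.008 m and z of thrust_ring in the frame of axle_seat between -0.003 and 0.003 m and angle between each of thrust_ring, wheel, spacer, hub_cap's own z axis and vertical below 0.1 rad and linear speed of each of thrust_ring, wheel, spacer, hub_cap below 0.03 m/s and z of wheel in the frame of axle_seat between 0.009 and 0.015 m and z of spacer in the frame of axle_seat between 0.031 and 0.037 m and z of hub_cap in the frame of axle_seat between 0.045 and 0.051 m and contact force between the fingers and hub_cap below 0.1 N), for 0.2 s.
At the end, for the whole second after the job is handed in: Blue ring, wheel, white spacer and red cap are threaded on the axle in this order from the collar upwards: each within 8 mm of the axle's axis, its underside within 3 mm of 0, 12, 34 and 48 mm above the collar, upright within 0.1 rad and at rest (horizontal distance between each of thrust_ring, wheel, spacer, hub_cap and axle_seat below 0.008 m and z of thrust_ring in the frame of axle_seat between -0.003 and 0.003 m and angle between each of thrust_ring, wheel, spacer, hub_cap's own z axis and vertical below 0.1 rad and linear speed of each of thrust_ring, wheel, spacer, hub_cap below 0.03 m/s and z of wheel in the frame of axle_seat between 0.009 and 0.015 m and z of spacer in the frame of axle_seat between 0.031 and 0.037 m and z of hub_cap in the frame of axle_seat between 0.045 and 0.051 m); the robot touches nothing.
It fails at once if the jar is shifted by more than 30 mm or tipped over (distance of jar from where it was at the start of the episode above 0.03 m or angle between jar's own z axis and vertical above 0.5 rad).
It fails at once if the tin is shifted by more than 30 mm or tipped over (distance of tin from where it was at the start of the episode above 0.03 m or angle between tin's own z axis and vertical above 0.5 rad).
It fails at once if the screw box is shifted by more than 30 mm or tipped over (distance of screw_box from where it was at the start of the episode above 0.03 m or angle between screw_box's own z axis and vertical above 0.5 rad).
It fails at once if the tape measure is shifted by more than 30 mm or tipped over (distance of tape_measure from where it was at the start of the episode above 0.03 m or angle between tape_measure's own z axis and vertical above 0.5 rad).
It fails at once if a part is dropped at the axle (falls free of the fingers faster than 0.7 m/s, a fall of some 25 mm) ((horizontal distance between thrust_ring and axle_seat below 0.03 m and contact force between the fingers and thrust_ring below 0.05 N and linear speed of thrust_ring above 0.7 m/s) or (horizontal distance between wheel and axle_seat below 0.03 m and contact force between the fingers and wheel below 0.05 N and linear speed of wheel above 0.7 m/s) or (horizontal distance between spacer and axle_seat below 0.03 m and contact force between the fingers and spacer below 0.05 N and linear speed of spacer above 0.7 m/s) or (horizontal distance between hub_cap and axle_seat below 0.03 m and contact force between the fingers and hub_cap below 0.05 N and linear speed of hub_cap above 0.7 m/s)).
It also fails if it takes over 102 s, if anything falls off the work surface, if the arm or the gripper's body presses on something with over 40 N, if the wrist force passes 120 N, or if a joint passes its speed limit or range.

### The arm

A 6-joint arm with a two-finger parallel gripper is mounted at the origin on the work surface. World frame = base frame: x ahead of the robot, y to its left, z up, the work surface at z = 0. Lengths are in m, angles in rad, forces in N, time in s.
With the tool pointing down it reaches from about 0.2 to 0.875 m from the base axis. Payload 3.4 kg.
Tool frame: the origin (TCP) lies midway between the tips of the shut fingers; the grasp point (between the pads) lies 19 mm behind it (robot.grasp_offset is the distance from the TCP to the grasp point, in m); z points along the fingers, y is the line along which they close (so a half turn about z gives the same grasp; the last joint's range is limited). The gripper opens to 94 mm and grips with 3 to 60 N. Pads are 16 mm wide; open, the fingers measure 119 mm over their backs; the gripper's body (75 mm by 177 mm) begins 78 mm behind the grasp point.
Start: joints at [-1.256, 0.276, 1.505, -0, 1.361, -0.121], TCP at [0.243, -0.521, 0.205] pointing down, gripper open.
Joint ranges: [-2.89, 2.89], [-0.75, 2.08], [0.22, 2.7], [-1.18, 4.32], [0.11, 2.71], [-2.7, 2.7]. Speed limits (rad/s): [2.57, 2.57, 3.14, 3.14, 3.14, 3.14].

### API

Orientations are given as a unit quaternion [x, y, z, w].
In Python, from plant import robot gives the robot as it stands.
- The arm moves only by the shell command python3 -m crank 'ROWS'. ROWS is a JSON object of lists of equal length, an entry for each row: "gripper": the finger opening in mm, from 0 to 94; "xyz": the shift along the world's x, y, z normalised to -1 to 1, where 1 is 1 m, a list of three; "delta_rot": the turn, a rotation vector about the world's x, y, z normalised to -1 to 1, where 1 is 360 degrees, a list of three. A call has 1 to 8 rows; each row is the pose to reach, as a shift and turn from the pose commanded when the call began, turning the shorter way round; what a row does not reach only later rows make up. A row lasts 1/10 s, in which the tool goes at most 50 mm and 8.59 degrees, less where a joint would pass 70% of its speed; a pose out of reach is approached as far as the arm can. A call with a number of a shift or a turn outside -1 to 1 is refused whole. A call with a gripper value outside its range is refused whole. The fingers move at their own pace and stop on an object; the grip force is fixed at half the most. Time passes only in rows, so rows that repeat a pose let the fingers close. It gives the time, the measured TCP pose, the force, the opening and the grip force at its end, in the units of the state.
- robot.sense(): the state, without advancing time (a new reading comes with each control period).
- robot.read_camera(name): name is "scene" or "top" or "wrist"; returns a dict with "img" (400x640x3 uint8, red, green, blue), "intrinsics" (3x3 intrinsics, pixels), "world_to_cam" (4x4, takes a point from world to camera coordinates); the wrist camera has in their place "mount" (4x4, takes a point from camera to tool coordinates, whose origin is the TCP and whose axes are the flange's). Camera axes: x right, y down, z forward; pixel columns grow to the right and rows downward; lengths in m; the calibration is good to about 2 mm. A picture is of the moment at which its call begins: read the wrist's pose just before it. There is no depth.
- robot.hand_in(): hands the job in; it is judged then, once.
The state is a dict: "t": time; "joint_positions": joint angles; "joint_velocities": joint speeds; "joint_torque": joint torques, N m; "eef_pos": TCP position; "eef_rot": TCP orientation; "ft_force": force on the tool from outside, world axes, zero at the start; "ft_torque": the same for the moment, N m; "width": opening from 0.0 (shut) to 1.0 (fully open); "grasp_force": force on a finger pad.
Only numpy, scipy, OpenCV 4.12 (cv2) and the standard library are available. Lean on these libraries where they do the work, as an engineer would, in place of code of your own. Each camera call takes 0.05 s, during which the arm holds its last target. There are 200 camera calls.

## Working session

There is one attempt and no reset: what is moved stays moved. The work goes in short steps, Python scripts to look and compute and a shell command to move; the robot and the scene stay as the last step left them, time stands still between calls to the robot, and variables do not carry over. Pictures are saved under pics/ and viewed, at most 14 in all, crops included, and the job is handed in when it is done.

```bash
mkdir -p pics
python3 - <<'E'
from plant import robot
import cv2,numpy as np
for n in("top","scene"):
    r=robot.read_camera(n); cv2.imwrite(f"pics/{n}0.png",r["img"][...,::-1]); print(n,r["intrinsics"],np.round(r["world_to_cam"],4))
s=robot.sense();print(s["t"],s["eef_pos"],s["eef_rot"],s["width"],s["ft_force"],robot.grasp_offset)
E
```

```text
top [[477.65970838   0.         318.74717676]
 [  0.         477.65970838 192.69827585]
 [  0.           0.           1.        ]] [[-0.0019 -1.     -0.0037  0.0179]
 [-0.9741  0.0027 -0.2259  0.4814]
 [ 0.2259  0.0032 -0.9741  1.1414]
 [ 0.      0.      0.      1.    ]]
scene [[421.6799816    0.         315.53784197]
 [  0.         421.6799816  199.53941215]
 [  0.           0.           1.        ]] [[-0.4117  0.9113  0.0026  0.1994]
 [ 0.7897  0.3581 -0.4981 -0.2995]
 [-0.4549 -0.203  -0.8671  1.2864]
 [ 0.      0.      0.      1.    ]]
0.1 [ 0.2425631 -0.5207947  0.2047238] [ 9.76354798e-01  2.16172820e-01 -8.63642856e-05 -7.82837374e-04] 1.0000954520585457 [ 0.5335781  -0.10107617 -0.58282097] 0.0188
```

View pics/top0.png

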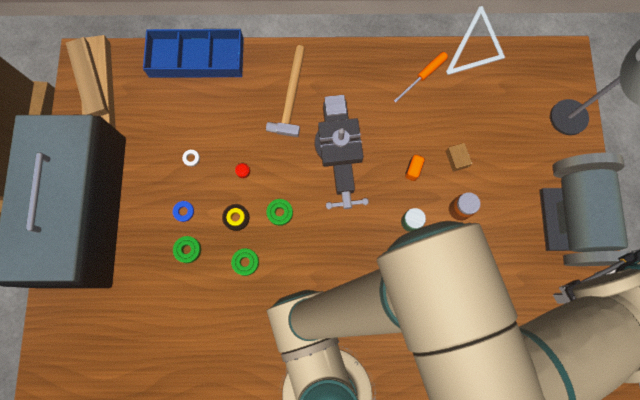

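View pics/scene0.png

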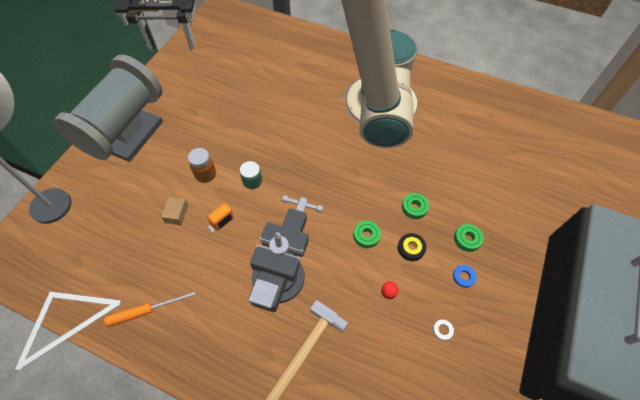

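Top view: blue ring at (183,212), white spacer (190,158), red cap (242,170), and the axle in the vise at (341,136). Things shaped like the wheel are at (236,217) with a black tyre and yellow hub, and at (280,211), (186,249) and (245,262), all three green. Only (236,217) fits the description. Next I confirm it in a crop, look closely at the axle and measure.

```bash
cat > h.py <<'E'
import cv2,numpy as np
from plant import robot
def ray(K,W,uv):
    d=W[:3,:3].T@np.linalg.solve(K,[uv[0],uv[1],1.]); return -W[:3,:3].T@W[:3,3],d
def onplane(K,W,uv,z):
    c,d=ray(K,W,uv); return c+d*(z-c[2])/d[2]
def wristW(r,s):
    from scipy.spatial.transform import Rotation as R
    T=np.eye(4);T[:3,:3]=R.from_quat(s["eef_rot"]).as_matrix();T[:3,3]=s["eef_pos"]
    return np.linalg.inv(T@r["mount"])
RNG={"ring":((105,130,80),(125,255,255)),"yellow":((22,150,120),(35,255,255)),"red":((0,190,120),(5,255,255)),"white":((0,0,190),(180,40,255)),"black":((0,0,0),(180,255,50))}
def blobs(img,name,box):
    x0,y0,x1,y1=box; m=np.zeros(img.shape[:2],np.uint8)
    hsv=cv2.cvtColor(img,cv2.COLOR_RGB2HSV); m[y0:y1,x0:x1]=cv2.inRange(hsv,*map(np.array,RNG[name]))[y0:y1,x0:x1]
    c,_=cv2.findContours(m,cv2.RETR_EXTERNAL,cv2.CHAIN_APPROX_NONE)
    h=cv2.convexHull(max(c,key=cv2.contourArea)); M=cv2.moments(h)
    return np.array([M["m10"]/M["m00"],M["m01"]/M["m00"]])+0,cv2.boundingRect(h)
E
python3 - <<'E'
from h import *
B={"top":{"ring":(165,195,205,230),"black":(215,198,256,236),"yellow":(215,198,256,236),"white":(175,145,205,172),"red":(230,155,255,185)},
"scene":{"ring":(445,255,485,295),"black":(390,225,430,265),"yellow":(390,225,430,265),"white":(428,312,460,345),"red":(375,275,405,303)}}
H={"ring":.006,"black":.011,"yellow":.020,"white":.007,"red":.013}
im={}
for n in B:
    r=robot.read_camera(n); im[n]=r["img"]
    for k in B[n]:
        uv,bb=blobs(r["img"],k,B[n][k]); print(n,k,uv.round(1),bb,onplane(r["intrinsics"],r["world_to_cam"],uv,H[k]).round(4))
def crop(n,x,y,w,h,s): return cv2.resize(im[n][y:y+h,x:x+w],None,fx=s,fy=s,interpolation=cv2.INTER_CUBIC)[...,::-1]
a=crop("top",165,140,130,140,4);b=crop("top",310,90,70,70,4);c=crop("scene",245,215,70,70,4)
o=np.zeros((560,800,3),np.uint8);o[:560,:520]=a;o[:280,520:800]=b;o[280:,520:]=c
cv2.imwrite("pics/crop1.png",o)
E
```

```text
top ring [182.8 210.7] (173, 201, 21, 20) [0.4458 0.3693 0.006 ]
top black [242.5 224. ] (236, 217, 13, 13) [0.4098 0.2125 0.011 ]
top yellow [235.  216.5] (226, 208, 19, 18) [0.4279 0.2308 0.02  ]
top white [190.2 157.3] (183, 150, 16, 16) [0.5902 0.3582 0.007 ]
top red [241.9 169.9] (235, 163, 15, 15) [0.5533 0.2187 0.013 ]
scene ring [464.5 275.5] (454, 265, 22, 22) [0.444  0.3708 0.006 ]
scene black [411.3 247. ] (398, 234, 27, 27) [0.4283 0.2324 0.011 ]
scene yellow [412.1 245.3] (403, 237, 19, 18) [0.4274 0.2324 0.02  ]
scene white [443.5 329.2] (434, 320, 20, 20) [0.5868 0.3593 0.007 ]
scene red [389.7 289.3] (382, 282, 16, 16) [0.5519 0.2195 0.013 ]
```

View pics/crop1.png

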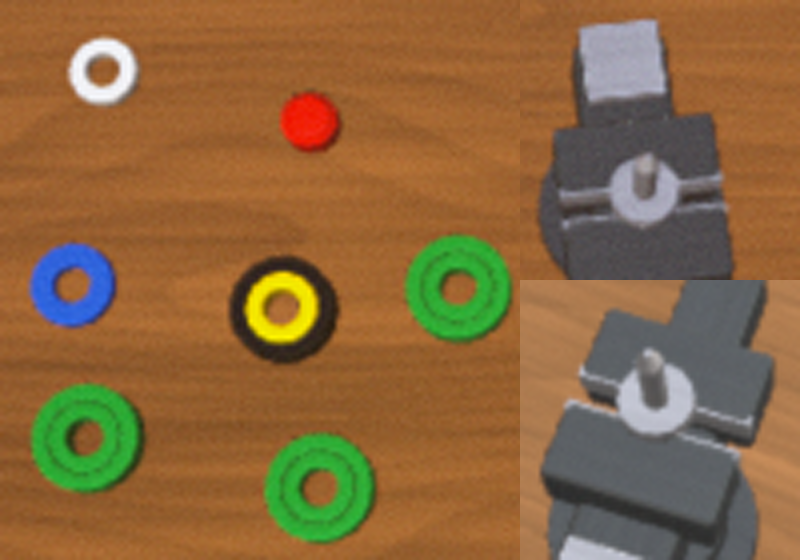

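The crop confirms it: the part at top (236,217) has the black tyre and yellow hub, and the other three are all green. The axle collar is at about top (341,137.5) with its tip at (342,129), and scene (279,244.5) with its tip at (277.5,233).

```bash
python3 - <<'E'
from h import *
P={"top":((341,137.5),(342,129.3)),"scene":((279,244.5),(277.5,233.2))}
for n in P:
    r=robot.read_camera(n)
    for uv,z in zip(P[n],(.133,.188)): print(n,onplane(r["intrinsics"],r["world_to_cam"],uv,z).round(4))
print(robot.read_camera("wrist")["mount"].round(3))
E
python3 -m crank '{"gripper":[94,94,94,94,94,94,94,94],"xyz":[[0.01,0.05,0.04],[0.02,0.1,0.05],[0.03,0.14,0.05],[0.04,0.19,0.05],[0.05,0.24,0.05],[0.06,0.29,0.05],[0.07,0.34,0.05],[0.09,0.38,0.05]],"delta_rot":[[0,0,0],[0,0,0],[0,0,0],[0,0,0],[0,0,0],[0,0,0],[0,0,0],[0,0,0]]}'
```

```text
top [ 0.5993 -0.0372  0.133 ]
top [ 0.5995 -0.0371  0.188 ]
scene [ 0.6006 -0.0339  0.133 ]
scene [ 0.5996 -0.0334  0.188 ]
[[ 0.001 -0.96  -0.281  0.083]
 [ 1.     0.001 -0.    -0.001]
 [ 0.001 -0.281  0.96  -0.178]
 [ 0.     0.     0.     1.   ]]
t: 1.15
eef_pos: [0.33, -0.1434, 0.2558]
eef_rot: [0.977, 0.215, 0.0, 0.0]
ft_force: [1.4, -0.1, 0.2]
width: 1.003
grasp_force: 0.0
```

```bash
python3 -m crank '{"gripper":[94,94,94,94,94,94,94,94],"xyz":[[0.01,0.05,0],[0.02,0.1,0],[0.03,0.14,0],[0.04,0.19,0],[0.05,0.24,0],[0.06,0.29,0],[0.07,0.34,0],[0.09,0.38,0]],"delta_rot":[[0,0,0],[0,0,0],[0,0,0],[0,0,0],[0,0,0],[0,0,0],[0,0,0],[0,0,0]]}'
python3 -m crank '{"gripper":[94,94,94,94,94,94],"xyz":[[0.01,0.04,-0.02],[0.015,0.08,-0.05],[0.02,0.12,-0.08],[0.022,0.13,-0.1],[0.022,0.13,-0.1],[0.022,0.13,-0.1]],"delta_rot":[[0,0,0],[0,0,0],[0,0,0],[0,0,0],[0,0,0],[0,0,0]]}'
cat >> h.py <<'E'
def wlook(name,box,z,save=None):
    s=robot.sense(); r=robot.read_camera("wrist"); W=wristW(r,s)
    if save: cv2.imwrite(f"pics/{save}.png",r["img"][...,::-1])
    uv,bb=blobs(r["img"],name,box); p=onplane(r["intrinsics"],W,uv,z)
    print(name,uv.round(1),bb,"world",p.round(4),"tcp",s["eef_pos"].round(4),"delta",(p-s["eef_pos"]).round(4))
E
python3 -c '
from h import *
wlook("ring",(0,0,640,400),.006,"w1")'
```

```text
t: 1.95
eef_pos: [0.4198, 0.237, 0.2559]
eef_rot: [0.976, 0.217, 0.0, -0.0]
ft_force: [0.6, -0.5, 0.6]
width: 1.0
grasp_force: 0.0
t: 2.55
eef_pos: [0.4427, 0.3641, 0.1555]
eef_rot: [0.976, 0.216, -0.0, 0.0]
ft_force: [0.2, -0.1, 0.5]
width: 0.999
grasp_force: 0.0
ring [311.  172.4] (285, 146, 53, 53) world [0.4455 0.3706 0.006 ] tcp [0.4427 0.3641 0.1555] delta [ 0.0028  0.0065 -0.1495]
```

View pics/w1.png

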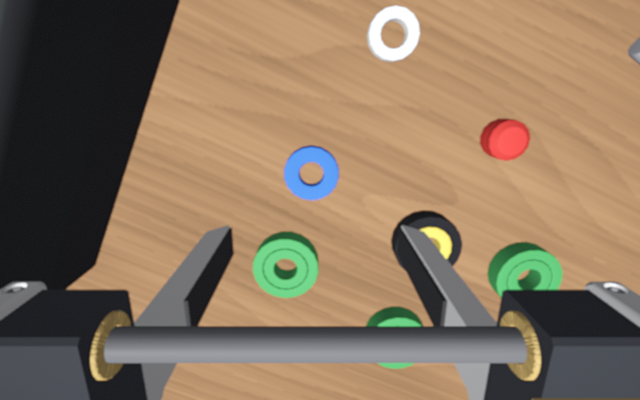

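The wrist view shows the blue ring at (311,172) and the green wheel at (286,265). All three cameras agree within 2 mm, so I descend and grip.

```bash
python3 -m crank '{"gripper":[76,76,76,76,76,76,54,40],"xyz":[[0.003,0.006,-0.03],[0.003,0.006,-0.07],[0.003,0.006,-0.11],[0.003,0.006,-0.14],[0.003,0.006,-0.152],[0.003,0.006,-0.152],[0.003,0.006,-0.152],[0.003,0.006,-0.152]],"delta_rot":[[0,0,0],[0,0,0],[0,0,0],[0,0,0],[0,0,0],[0,0,0],[0,0,0],[0,0,0]]}'
python3 -m crank '{"gripper":[40,40,40,40],"xyz":[[0,0,0],[0,0,0],[0,0,0],[0,0,0]],"delta_rot":[[0,0,0],[0,0,0],[0,0,0],[0,0,0]]}'
```

```text
t: 3.4
eef_pos: [0.4476, 0.3713, 0.0057]
eef_rot: [0.976, 0.216, 0.002, -0.001]
ft_force: [-0.2, -0.3, 0.4]
width: 0.678
grasp_force: 0.0
t: 3.8
eef_pos: [0.447, 0.3711, 0.0052]
eef_rot: [0.976, 0.216, 0.002, -0.0]
ft_force: [0.1, -0.7, 6.7]
width: 0.567
grasp_force: 30.0
```

```bash
python3 -m crank '{"gripper":[40,40,40,40,40,40,40,40],"xyz":[[0,0,0.03],[0,0,0.07],[0,0,0.12],[0.01,-0.02,0.16],[0.025,-0.06,0.19],[0.045,-0.11,0.22],[0.06,-0.155,0.23],[0.077,-0.2,0.23]],"delta_rot":[[0,0,0],[0,0,0],[0,0,0],[0,0,0],[0,0,0],[0,0,0],[0,0,0],[0,0,0]]}'
python3 -m crank '{"gripper":[40,40,40,40,40,40],"xyz":[[0.017,-0.045,0],[0.034,-0.09,0],[0.042,-0.13,0],[0.046,-0.15,0],[0.046,-0.16,0],[0.046,-0.16,0]],"delta_rot":[[0,0,0],[0,0,0],[0,0,0],[0,0,0],[0,0,0],[0,0,0]]}'
python3 - <<'E'
from h import *
s=robot.sense(); r=robot.read_camera("wrist"); cv2.imwrite("pics/w2.png",r["img"][...,::-1])
W=wristW(r,s); print(s["eef_pos"])
for p in ([.6,-.0355,.189],[.6,-.0355,.133]):
    q=W@[*p,1]; q=r["intrinsics"]@q[:3]; print(q[:2]/q[2])
E
```

```text
t: 4.6
eef_pos: [0.5208, 0.1785, 0.2357]
eef_rot: [0.976, 0.217, 0.003, -0.0]
ft_force: [0.6, 0.2, 0.1]
width: 0.567
grasp_force: 30.0
t: 5.2
eef_pos: [0.5653, 0.0187, 0.233]
eef_rot: [0.977, 0.215, -0.0, -0.0]
ft_force: [0.1, -0.7, -0.0]
width: 0.563
grasp_force: 30.0
[0.56526918 0.01870858 0.23295868]
[409.53067244 203.29774138]
[391.94226713 182.1770335 ]
```

View pics/w2.png

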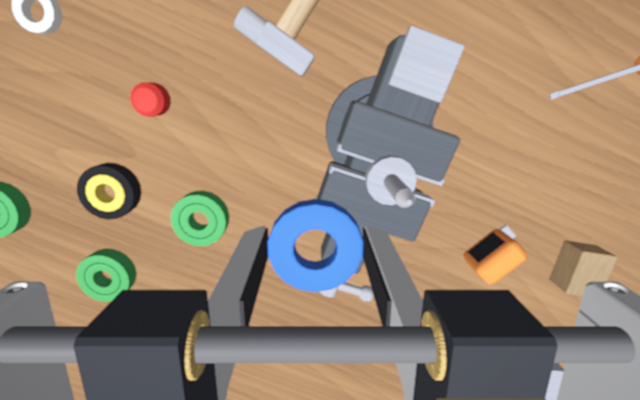

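The ring is held level at (315,246). The axle tip shows at about (406,200) and the collar at (391,182), 0–4 px from the prediction. I'll measure the offset from ring to axle in this same view.

Run:
```python
from h import *
s=robot.sense(); r=robot.read_camera("wrist"); W=wristW(r,s);K=r["intrinsics"]
uv,bb=blobs(r["img"],"ring",(240,180,390,310)); print(uv,bb,onplane(K,W,uv,s["eef_pos"][2]+.001))
for uv,z in(((406,200),.187),((391,182),.133)): print(onplane(K,W,uv,z))
im=r["img"][150:230,350:440]; cv2.imwrite("pics/w2c.png",cv2.resize(im,None,fx=6,fy=6)[...,::-1])
```

```text
[315.21729942 245.35471188] (266, 200, 99, 91) [0.56356905 0.01988963 0.23400843]
[ 0.60064976 -0.03167909  0.187     ]
[ 0.59975247 -0.03341784  0.133     ]
```

View pics/w2c.png

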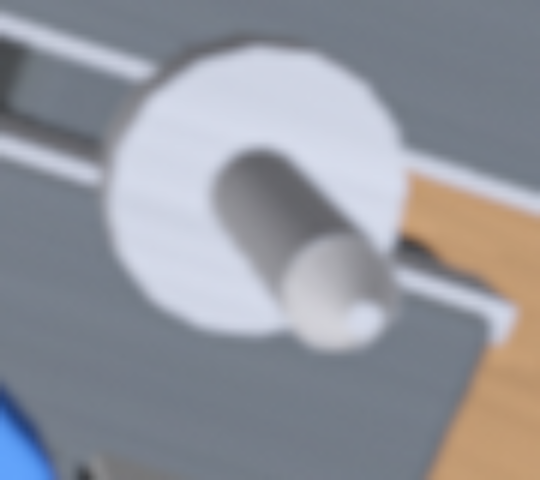

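The enlarged crop puts the axle tip at (410.5,202.8) and the collar centre at (392.7,181.7). Both match an axle at (0.600,-0.0355), so I move over it and lower the ring.

```bash
python3 -m crank '{"gripper":[40,40,40,40,40,40,40,40],"xyz":[[0.018,-0.028,0],[0.036,-0.055,0],[0.036,-0.055,0],[0.036,-0.055,0],[0.036,-0.055,-0.02],[0.036,-0.055,-0.04],[0.036,-0.055,-0.06],[0.036,-0.055,-0.075]],"delta_rot":[[0,0,0],[0,0,0],[0,0,0],[0,0,0],[0,0,0],[0,0,0],[0,0,0],[0,0,0]]}'
python3 -m crank '{"gripper":[40,40,40,40],"xyz":[[0,0,-0.008],[0,0,-0.016],[0,0,-0.018],[0,0,-0.018]],"delta_rot":[[0,0,0],[0,0,0],[0,0,0],[0,0,0]]}'
```

```text
t: 6.1
eef_pos: [0.6001, -0.0332, 0.157]
eef_rot: [0.976, 0.217, -0.001, -0.001]
ft_force: [0.8, 1.2, -1.4]
width: 0.561
grasp_force: 30.0
t: 6.5
eef_pos: [0.6017, -0.0352, 0.1402]
eef_rot: [0.976, 0.216, 0.0, 0.0]
ft_force: [-0.4, -0.5, 0.1]
width: 0.566
grasp_force: 30.0
```

```bash
python3 -m crank '{"gripper":[40,40,70,76,76,76],"xyz":[[0,0,-0.002],[0,0,-0.002],[0,0,-0.002],[0,0,-0.002],[0,0,-0.002],[0,0,-0.002]],"delta_rot":[[0,0,0],[0,0,0],[0,0,0],[0,0,0],[0,0,0],[0,0,0]]}'
python3 -m crank '{"gripper":[76,76,76,76,76,76,76,76],"xyz":[[0,0,0.03],[0,0,0.07],[0,0,0.1],[-0.02,0.04,0.11],[-0.04,0.08,0.11],[-0.06,0.12,0.1],[-0.08,0.16,0.08],[-0.1,0.2,0.05]],"delta_rot":[[0,0,0],[0,0,0],[0,0,0],[0,0,0],[0,0,0],[0,0,0],[0,0,0],[0,0,0]]}'
python3 -m crank '{"gripper":[84,84,84,84,84],"xyz":[[-0.03,0.03,0],[-0.06,0.06,-0.02],[-0.07,0.066,-0.03],[-0.07,0.066,-0.03],[-0.07,0.066,-0.03]],"delta_rot":[[0,0,0],[0,0,0],[0,0,0],[0,0,0],[0,0,0]]}'
python3 - <<'E'
from h import *
r=robot.read_camera("top")
uv,bb=blobs(r["img"],"ring",(310,100,380,170)); print(uv,bb,onplane(r["intrinsics"],r["world_to_cam"],uv,.139))
r=robot.read_camera("scene")
uv,bb=blobs(r["img"],"ring",(245,215,315,285)); print(uv,bb,onplane(r["intrinsics"],r["world_to_cam"],uv,.139))
wlook("yellow",(0,0,640,400),.0215,"w3")
im=r["img"][205:275,245:315]; a=cv2.resize(im,None,fx=5,fy=5)
b=cv2.resize(cv2.imread("pics/w3.png"),(560,350)) 
cv2.imwrite("pics/c3.png",np.hstack([a[...,::-1][:, :240+0], b]))
E
```

```text
t: 7.1
eef_pos: [0.6017, -0.0356, 0.1381]
eef_rot: [0.976, 0.216, 0.0, 0.0]
ft_force: [-0.9, 0.6, -0.4]
width: 0.807
grasp_force: 0.0
t: 7.9
eef_pos: [0.5031, 0.1633, 0.1911]
eef_rot: [0.976, 0.216, 0.002, -0.0]
ft_force: [1.5, 0.6, -0.3]
width: 0.807
grasp_force: 0.0
t: 8.4
eef_pos: [0.4343, 0.2272, 0.1606]
eef_rot: [0.976, 0.216, 0.001, 0.0]
ft_force: [0.2, -0.3, 0.1]
width: 0.895
grasp_force: 0.0
[341.13298338 136.06780402] (330, 125, 23, 23) [ 0.60081799 -0.03723697  0.139     ]
[277.95144928 242.40507246] (266, 231, 25, 24) [ 0.59938402 -0.03654271  0.139     ]
yellow [306.4 190.2] (296, 185, 23, 11) world [0.4226 0.2312 0.0215] tcp [0.4351 0.2269 0.161 ] delta [-0.0125  0.0042 -0.1395]
```

View pics/c3.png

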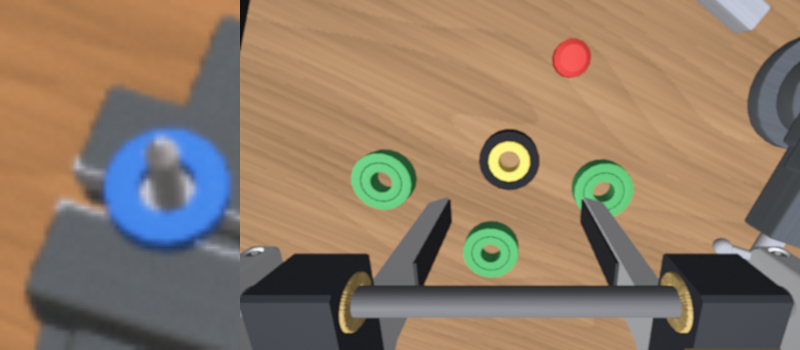

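The left panel shows the ring flat on the collar around the axle. In the wrist view the wheel is at about (307,183), with green wheels either side. I open to only 80 mm to clear them.

```bash
python3 -m crank '{"gripper":[80,80,80,80,80,80,68,55],"xyz":[[-0.007,0.0045,-0.03],[-0.007,0.0045,-0.07],[-0.007,0.0045,-0.11],[-0.007,0.0045,-0.14],[-0.007,0.0045,-0.155],[-0.007,0.0045,-0.155],[-0.007,0.0045,-0.155],[-0.007,0.0045,-0.155]],"delta_rot":[[0,0,0],[0,0,0],[0,0,0],[0,0,0],[0,0,0],[0,0,0],[0,0,0],[0,0,0]]}'
python3 -m crank '{"gripper":[55,55,55,55],"xyz":[[0,0,0],[0,0,0],[0,0,0],[0,0,0]],"delta_rot":[[0,0,0],[0,0,0],[0,0,0],[0,0,0]]}'
```

```text
t: 9.35
eef_pos: [0.4277, 0.2322, 0.0063]
eef_rot: [0.976, 0.216, 0.001, -0.0]
ft_force: [0.8, 1.2, -0.7]
width: 0.726
grasp_force: 30.0
t: 9.75
eef_pos: [0.4271, 0.2323, 0.0062]
eef_rot: [0.976, 0.216, 0.001, 0.0]
ft_force: [0.4, -1.2, 7.1]
width: 0.726
grasp_force: 30.0
```

```bash
python3 -m crank '{"gripper":[55,55,55,55,55,55,55,55],"xyz":[[0,0,0.03],[0,0,0.07],[0,0,0.12],[0.01,-0.015,0.16],[0.03,-0.05,0.19],[0.055,-0.085,0.215],[0.08,-0.125,0.225],[0.105,-0.165,0.225]],"delta_rot":[[0,0,0],[0,0,0],[0,0,0],[0,0,0],[0,0,0],[0,0,0],[0,0,0],[0,0,0]]}'
python3 -m crank '{"gripper":[55,55,55,55],"xyz":[[0.02,-0.03,0],[0.033,-0.05,0],[0.033,-0.05,0],[0.033,-0.05,0]],"delta_rot":[[0,0,0],[0,0,0],[0,0,0],[0,0,0]]}'
python3 - <<'E'
from h import *
s=robot.sense(); r=robot.read_camera("wrist"); W=wristW(r,s);K=r["intrinsics"]; cv2.imwrite("pics/w4.png",r["img"][...,::-1])
uv,bb=blobs(r["img"],"yellow",(240,150,390,320)); print(s["eef_pos"],uv,bb,onplane(K,W,uv,s["eef_pos"][2]+.0155)-s["eef_pos"])
E
```

```text
t: 10.55
eef_pos: [0.5324, 0.066, 0.2323]
eef_rot: [0.976, 0.217, 0.002, 0.0]
ft_force: [1.1, 1.0, -1.4]
width: 0.725
grasp_force: 30.0
t: 10.95
eef_pos: [0.5632, 0.0173, 0.2294]
eef_rot: [0.976, 0.216, -0.001, -0.001]
ft_force: [-0.2, -0.3, -0.3]
width: 0.724
grasp_force: 30.0
[0.56317912 0.01732164 0.22942081] [314.29815395 258.13880181] (293, 246, 44, 28) [-0.00217188  0.00022664  0.0155    ]
```

View pics/w4.png

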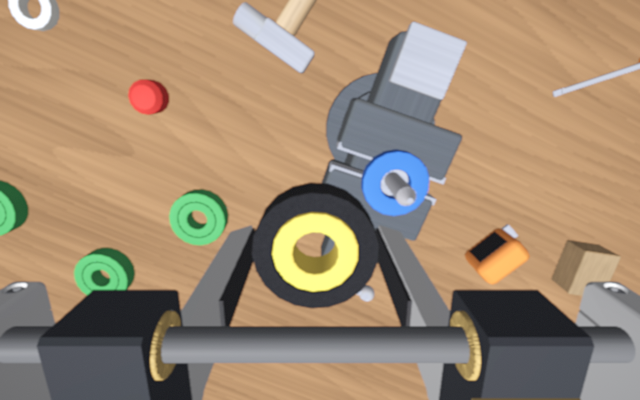

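The wheel is held level with its hub at (315,251). The ring on the axle is centred at (396,183).

```bash
python3 -m crank '{"gripper":[55,55,55,55,55,55,55,55],"xyz":[[0.018,-0.027,0],[0.036,-0.0535,0],[0.036,-0.0535,0],[0.036,-0.0535,0],[0.036,-0.0535,-0.02],[0.036,-0.0535,-0.04],[0.036,-0.0535,-0.055],[0.036,-0.0535,-0.065]],"delta_rot":[[0,0,0],[0,0,0],[0,0,0],[0,0,0],[0,0,0],[0,0,0],[0,0,0],[0,0,0]]}'
python3 -m crank '{"gripper":[55,55,55,55],"xyz":[[0,0,-0.006],[0,0,-0.01],[0,0,-0.01],[0,0,-0.01]],"delta_rot":[[0,0,0],[0,0,0],[0,0,0],[0,0,0]]}'
```

```text
t: 11.8
eef_pos: [0.5983, -0.0344, 0.1642]
eef_rot: [0.976, 0.217, -0.001, -0.001]
ft_force: [-0.5, -0.2, -1.3]
width: 0.727
grasp_force: 30.0
t: 12.2
eef_pos: [0.6004, -0.0363, 0.1557]
eef_rot: [0.976, 0.216, 0.001, 0.0]
ft_force: [0.1, -0.4, -1.1]
width: 0.724
grasp_force: 30.0
```

```bash
python3 -m crank '{"gripper":[55,55,55,70,82,86,86,86],"xyz":[[0,0,-0.002],[0,0,-0.004],[0,0,-0.004],[0,0,-0.004],[0,0,-0.004],[0,0,-0.004],[0,0,-0.004],[0,0,-0.004]],"delta_rot":[[0,0,0],[0,0,0],[0,0,0],[0,0,0],[0,0,0],[0,0,0],[0,0,0],[0,0,0]]}'
python3 -m crank '{"gripper":[86,86,86,86,76,76,76,76],"xyz":[[0,0,0.03],[0,0,0.07],[0,0,0.08],[-0.002,0.045,0.08],[-0.004,0.09,0.08],[-0.006,0.135,0.08],[-0.008,0.18,0.08],[-0.008,0.22,0.06]],"delta_rot":[[0,0,0],[0,0,0],[0,0,0],[0,0,0],[0,0,0],[0,0,0],[0,0,0],[0,0,0]]}'
python3 -m crank '{"gripper":[66,66,66,66,66,66,66],"xyz":[[0,0.04,-0.01],[0,0.08,-0.03],[0,0.12,-0.04],[-0.003,0.16,-0.05],[-0.004,0.17,-0.05],[-0.004,0.17,-0.05],[-0.004,0.17,-0.05]],"delta_rot":[[0,0,0],[0,0,0],[0,0,0],[0,0,0],[0,0,0],[0,0,0],[0,0,0]]}'
python3 - <<'E'
from h import *
for n,b in(("top",(310,100,380,170)),("scene",(245,205,315,275))):
    r=robot.read_camera(n); uv,bb=blobs(r["img"],"yellow",b); print(uv,bb,onplane(r["intrinsics"],r["world_to_cam"],uv,.1665))
wlook("white",(230,80,420,260),.007,"w5")
a=cv2.resize(r["img"][205:275,245:315],None,fx=5,fy=5)
b=cv2.resize(cv2.imread("pics/w5.png"),(560,350)) 
cv2.imwrite("pics/c5.png",np.hstack([a[...,::-1][:, :240+0], b]))
E
```

```text
t: 13.0
eef_pos: [0.6, -0.0364, 0.1512]
eef_rot: [0.976, 0.216, 0.0, 0.0]
ft_force: [-0.3, -0.9, -0.1]
width: 0.917
grasp_force: 0.0
t: 13.8
eef_pos: [0.5931, 0.186, 0.2129]
eef_rot: [0.976, 0.216, 0.003, -0.0]
ft_force: [0.6, -0.1, 0.7]
width: 0.812
grasp_force: 0.0
t: 14.5
eef_pos: [0.5881, 0.3525, 0.1611]
eef_rot: [0.976, 0.216, -0.0, 0.001]
ft_force: [0.2, -0.4, 0.7]
width: 0.7
grasp_force: 0.0
[341.46379414 132.20706164] (332, 123, 20, 19) [ 0.60041913 -0.03685004  0.1665    ]
[277.01991465 237.6970128 ] (266, 228, 23, 21) [ 0.60078878 -0.03569928  0.1665    ]
white [310.1 174.7] (288, 153, 46, 44) world [0.5878 0.3578 0.007 ] tcp [0.5885 0.3519 0.1617] delta [-0.0007  0.0059 -0.1547]
```

View pics/c5.png

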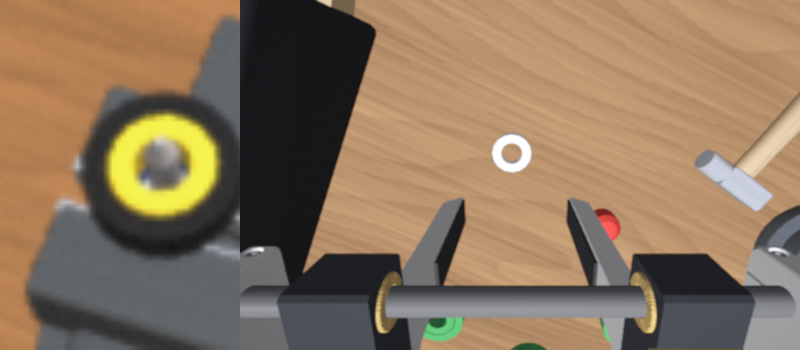

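The wheel sits flat and centred on the axle. The spacer is at wrist (310,175), which agrees with the fixed cameras.

```bash
python3 -m crank '{"gripper":[66,66,66,66,66,66,46,30],"xyz":[[0,0.0065,-0.03],[0,0.0065,-0.07],[0,0.0065,-0.11],[0,0.0065,-0.14],[0,0.0065,-0.155],[0,0.0065,-0.155],[0,0.0065,-0.155],[0,0.0065,-0.155]],"delta_rot":[[0,0,0],[0,0,0],[0,0,0],[0,0,0],[0,0,0],[0,0,0],[0,0,0],[0,0,0]]}'
python3 -m crank '{"gripper":[30,30,30,30],"xyz":[[0,0,0],[0,0,0],[0,0,0],[0,0,0]],"delta_rot":[[0,0,0],[0,0,0],[0,0,0],[0,0,0]]}'
```

```text
t: 15.45
eef_pos: [0.5897, 0.3606, 0.0085]
eef_rot: [0.976, 0.216, 0.002, -0.0]
ft_force: [0.1, -0.2, 0.3]
width: 0.574
grasp_force: 0.0
t: 15.85
eef_pos: [0.5893, 0.3605, 0.0081]
eef_rot: [0.976, 0.216, 0.002, -0.0]
ft_force: [-0.5, 0.0, 6.0]
width: 0.451
grasp_force: 30.0
```

```bash
python3 -m crank '{"gripper":[30,30,30,30,30,30,30,30],"xyz":[[0,0,0.03],[0,0,0.07],[0,0,0.12],[-0.002,-0.02,0.16],[-0.005,-0.06,0.19],[-0.008,-0.11,0.21],[-0.012,-0.155,0.22],[-0.015,-0.205,0.22]],"delta_rot":[[0,0,0],[0,0,0],[0,0,0],[0,0,0],[0,0,0],[0,0,0],[0,0,0],[0,0,0]]}'
python3 -m crank '{"gripper":[30,30,30,30,30,30],"xyz":[[-0.003,-0.045,0],[-0.007,-0.09,0],[-0.01,-0.13,0],[-0.01,-0.138,0],[-0.01,-0.138,0],[-0.01,-0.138,0]],"delta_rot":[[0,0,0],[0,0,0],[0,0,0],[0,0,0],[0,0,0],[0,0,0]]}'
python3 - <<'E'
from h import *
s=robot.sense(); r=robot.read_camera("wrist"); W=wristW(r,s);K=r["intrinsics"]; cv2.imwrite("pics/w6.png",r["img"][...,::-1])
uv,bb=blobs(r["img"],"white",(250,170,375,310)); print(s["eef_pos"],uv,bb,onplane(K,W,uv,s["eef_pos"][2]-.001)-s["eef_pos"])
E
```

```text
t: 16.65
eef_pos: [0.5736, 0.1544, 0.2287]
eef_rot: [0.976, 0.217, 0.002, 0.0]
ft_force: [1.0, -0.2, 0.1]
width: 0.453
grasp_force: 30.0
t: 17.25
eef_pos: [0.5631, 0.0184, 0.2262]
eef_rot: [0.976, 0.216, 0.0, -0.001]
ft_force: [-0.2, 0.2, -0.8]
width: 0.455
grasp_force: 30.0
[0.56305683 0.01844363 0.22617655] [319.5553375  255.65426702] (277, 212, 85, 88) [-0.00727504 -0.0054261  -0.001     ]
```

View pics/w6.png

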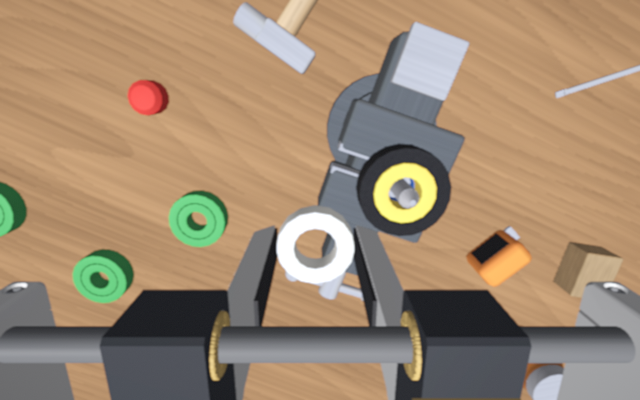

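The spacer is held level at (315,245) and the wheel on the axle is centred at (404,190).

```bash
python3 -m crank '{"gripper":[30,30,30,30,30,30,30,30],"xyz":[[0.019,-0.027,0],[0.038,-0.0545,0],[0.038,-0.0545,0],[0.038,-0.0545,0],[0.038,-0.0545,-0.015],[0.038,-0.0545,-0.03],[0.038,-0.0545,-0.04],[0.038,-0.0545,-0.043]],"delta_rot":[[0,0,0],[0,0,0],[0,0,0],[0,0,0],[0,0,0],[0,0,0],[0,0,0],[0,0,0]]}'
python3 -m crank '{"gripper":[30,30,30,30],"xyz":[[0,0,-0.003],[0,0,-0.005],[0,0,-0.005],[0,0,-0.005]],"delta_rot":[[0,0,0],[0,0,0],[0,0,0],[0,0,0]]}'
```

```text
t: 18.1
eef_pos: [0.5999, -0.0356, 0.182]
eef_rot: [0.976, 0.217, -0.001, -0.001]
ft_force: [-0.0, 0.5, -0.0]
width: 0.452
grasp_force: 30.0
t: 18.5
eef_pos: [0.6013, -0.0372, 0.1786]
eef_rot: [0.976, 0.216, 0.0, 0.0]
ft_force: [0.2, -0.1, -0.2]
width: 0.453
grasp_force: 30.0
```

```bash
python3 -m crank '{"gripper":[30,30,30,45,60,66,66,66],"xyz":[[0,0,-0.0015],[0,0,-0.003],[0,0,-0.003],[0,0,-0.003],[0,0,-0.003],[0,0,-0.003],[0,0,-0.003],[0,0,-0.003]],"delta_rot":[[0,0,0],[0,0,0],[0,0,0],[0,0,0],[0,0,0],[0,0,0],[0,0,0],[0,0,0]]}'
python3 -m crank '{"gripper":[66,66,66,66,66,66,66,66],"xyz":[[0,0,0.03],[0,0,0.06],[-0.005,0.03,0.06],[-0.01,0.08,0.06],[-0.02,0.12,0.06],[-0.03,0.17,0.06],[-0.04,0.21,0.03],[-0.049,0.25,0]],"delta_rot":[[0,0,0],[0,0,0],[0,0,0],[0,0,0],[0,0,0],[0,0,0],[0,0,0],[0,0,0]]}'
python3 -m crank '{"gripper":[60,60,60,60],"xyz":[[0,0,-0.015],[0,0,-0.015],[0,0,-0.015],[0,0,-0.015]],"delta_rot":[[0,0,0],[0,0,0],[0,0,0],[0,0,0]]}'
python3 - <<'E'
from h import *
for n,b in(("top",(325,115,360,145)),("scene",(257,215,297,250))):
    r=robot.read_camera(n); uv,bb=blobs(r["img"],"white",b); print(uv,bb,onplane(r["intrinsics"],r["world_to_cam"],uv,.174))
wlook("red",(230,80,420,260),.013,"w7")
a=cv2.resize(r["img"][200:270,245:315],None,fx=5,fy=5)
b=cv2.resize(cv2.imread("pics/w7.png"),(560,350)) 
cv2.imwrite("pics/c7.png",np.hstack([a[...,::-1][:, 50:290], b]))
E
```

```text
t: 19.3
eef_pos: [0.601, -0.0371, 0.1751]
eef_rot: [0.976, 0.216, 0.0, 0.0]
ft_force: [0.2, 0.5, 0.3]
width: 0.699
grasp_force: 0.0
t: 20.1
eef_pos: [0.5527, 0.2129, 0.1772]
eef_rot: [0.976, 0.216, 0.002, -0.0]
ft_force: [0.9, -0.0, -0.6]
width: 0.703
grasp_force: 0.0
t: 20.5
eef_pos: [0.5537, 0.2103, 0.163]
eef_rot: [0.976, 0.216, 0.001, 0.0]
ft_force: [0.4, 0.2, 0.3]
width: 0.64
grasp_force: 0.0
[342.3814433  130.75532646] (334, 122, 18, 19) [ 0.60120286 -0.03866773  0.174     ]
[276.12008979 234.1285073 ] (266, 225, 21, 19) [ 0.59718042 -0.03897126  0.174     ]Traceback (most recent call last):
  File "<stdin>", line 4, in <module>
  File "h.py", line 21, in wlook
    uv,bb=blobs(r["img"],name,box); p=onplane(r["intrinsics"],W,uv,z)
          ~~~~~^^^^^^^^^^^^^^^^^^^
  File "h.py", line 17, in blobs
    return np.array([M["m10"]/M["m00"],M["m01"]/M["m00"]])+0,cv2.boundingRect(h)
                     ~~~~~~~~^~~~~~~~~
ZeroDivisionError: float division by zero
```

```bash
sed -i 's/"red":((0,190,120),(5,255,255))/"red":((0,165,120),(6,255,255))/' h.py
python3 - <<'E'
from h import *
wlook("red",(230,80,420,260),.013,"w7")
r=robot.read_camera("scene")
a=cv2.resize(r["img"][200:270,245:315],None,fx=5,fy=5)
b=cv2.resize(cv2.imread("pics/w7.png"),(560,350)) 
cv2.imwrite("pics/c7.png",np.hstack([a[...,::-1][:, 50:290], b]))
E
```

```text
red [307.  174.6] (289, 156, 37, 38) world [0.5529 0.2195 0.013 ] tcp [0.5534 0.2102 0.1628] delta [-0.0005  0.0093 -0.1498]
```

View pics/c7.png

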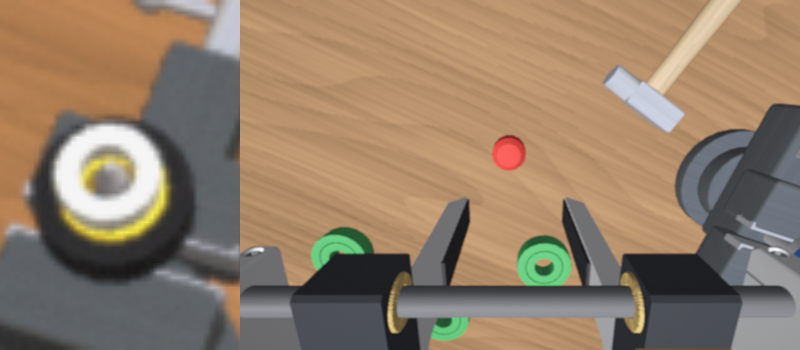

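The spacer sits flat on the wheel with the axle inside it. The cap is at wrist (307,175).

```bash
python3 -m crank '{"gripper":[60,60,60,60,60,60,40,25],"xyz":[[0,0.009,-0.03],[0,0.009,-0.07],[0,0.009,-0.11],[0,0.009,-0.14],[0,0.009,-0.157],[0,0.009,-0.157],[0,0.009,-0.157],[0,0.009,-0.157]],"delta_rot":[[0,0,0],[0,0,0],[0,0,0],[0,0,0],[0,0,0],[0,0,0],[0,0,0],[0,0,0]]}'
python3 -m crank '{"gripper":[25,25,25,25],"xyz":[[0,0,0],[0,0,0],[0,0,0],[0,0,0]],"delta_rot":[[0,0,0],[0,0,0],[0,0,0],[0,0,0]]}'
```

```text
t: 21.55
eef_pos: [0.5536, 0.22, 0.006]
eef_rot: [0.976, 0.216, 0.001, -0.0]
ft_force: [-0.9, -0.3, -0.1]
width: 0.507
grasp_force: 0.0
t: 21.95
eef_pos: [0.5534, 0.22, 0.006]
eef_rot: [0.976, 0.216, 0.001, 0.0]
ft_force: [-0.4, 0.3, 5.5]
width: 0.397
grasp_force: 30.0
```

```bash
python3 -m crank '{"gripper":[25,25,25,25,25,25,25,25],"xyz":[[0,0,0.03],[0,0,0.07],[0,0,0.12],[0,-0.02,0.16],[0.003,-0.06,0.19],[0.006,-0.1,0.215],[0.008,-0.145,0.225],[0.01,-0.185,0.225]],"delta_rot":[[0,0,0],[0,0,0],[0,0,0],[0,0,0],[0,0,0],[0,0,0],[0,0,0],[0,0,0]]}'
python3 -m crank '{"gripper":[25,25,25,25],"xyz":[[0,-0.017,0],[0,-0.017,0],[0,-0.017,0],[0,-0.017,0]],"delta_rot":[[0,0,0],[0,0,0],[0,0,0],[0,0,0]]}'
python3 - <<'E'
from h import *
s=robot.sense(); r=robot.read_camera("wrist"); W=wristW(r,s);K=r["intrinsics"]; cv2.imwrite("pics/w8.png",r["img"][...,::-1])
uv,bb=blobs(r["img"],"red",(250,170,375,310)); print(s["eef_pos"],uv,bb,onplane(K,W,uv,s["eef_pos"][2]+.007)-s["eef_pos"])
E
```

```text
t: 22.75
eef_pos: [0.5633, 0.0332, 0.232]
eef_rot: [0.976, 0.216, 0.002, 0.001]
ft_force: [-0.1, 0.6, -0.6]
width: 0.397
grasp_force: 30.0
t: 23.15
eef_pos: [0.5622, 0.0192, 0.2294]
eef_rot: [0.976, 0.217, -0.0, -0.0]
ft_force: [0.4, 0.1, 0.3]
width: 0.397
grasp_force: 30.0
[0.56224523 0.01916538 0.22944567] [314.70131361 248.19699868] (279, 213, 72, 72) [-0.00066072  0.00073459  0.007     ]
```

View pics/w8.png

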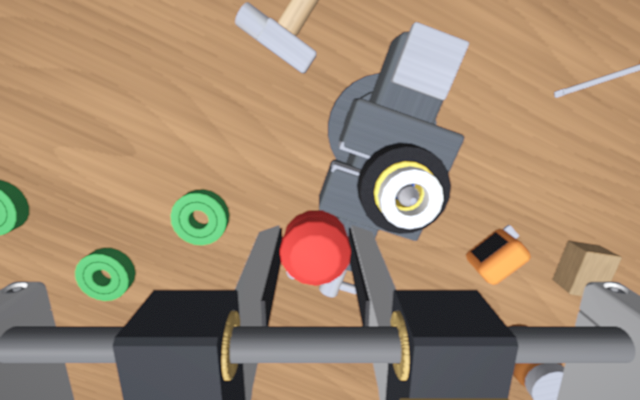

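The cap is held upright at (315,248), and the axle tip is visible inside the spacer at (409,193).

```bash
python3 -m crank '{"gripper":[25,25,25,25,25,25,25,25],"xyz":[[0.019,-0.027,0],[0.038,-0.055,0],[0.038,-0.055,0],[0.038,-0.055,0],[0.038,-0.055,-0.012],[0.038,-0.055,-0.024],[0.038,-0.055,-0.032],[0.038,-0.055,-0.035]],"delta_rot":[[0,0,0],[0,0,0],[0,0,0],[0,0,0],[0,0,0],[0,0,0],[0,0,0],[0,0,0]]}'
python3 -m crank '{"gripper":[25,25,25,25],"xyz":[[0,0,-0.003],[0,0,-0.004],[0,0,-0.004],[0,0,-0.004]],"delta_rot":[[0,0,0],[0,0,0],[0,0,0],[0,0,0]]}'
```

```text
t: 24.0
eef_pos: [0.5992, -0.0364, 0.1929]
eef_rot: [0.976, 0.217, -0.001, -0.001]
ft_force: [0.2, -0.4, 0.4]
width: 0.398
grasp_force: 30.0
t: 24.4
eef_pos: [0.6007, -0.0372, 0.191]
eef_rot: [0.976, 0.216, 0.0, 0.0]
ft_force: [-0.1, 1.0, -0.7]
width: 0.394
grasp_force: 30.0
```

```bash
python3 -m crank '{"gripper":[25,25,25,40,55,60,60,60],"xyz":[[0,0,-0.002],[0,0,-0.0035],[0,0,-0.0035],[0,0,-0.0035],[0,0,-0.0035],[0,0,-0.0035],[0,0,-0.0035],[0,0,-0.0035]],"delta_rot":[[0,0,0],[0,0,0],[0,0,0],[0,0,0],[0,0,0],[0,0,0],[0,0,0],[0,0,0]]}'
python3 -m crank '{"gripper":[60,60,60,60,60,60,60,60],"xyz":[[0,0,0.03],[0,0,0.06],[-0.005,0.03,0.07],[-0.01,0.08,0.07],[-0.02,0.12,0.07],[-0.03,0.15,0.07],[-0.03,0.15,0.07],[-0.03,0.15,0.07]],"delta_rot":[[0,0,0],[0,0,0],[0,0,0],[0,0,0],[0,0,0],[0,0,0],[0,0,0],[0,0,0]]}'
python3 - <<'E'
from h import *
o=[]
for n,b in(("top",(325,105,360,145)),("scene",(257,205,297,250))):
    r=robot.read_camera(n); uv,bb=blobs(r["img"],"red",b); print(uv,bb,onplane(r["intrinsics"],r["world_to_cam"],uv,.194))
    x,y=int(uv[0])-35,int(uv[1])-30; o.append(cv2.resize(r["img"][y:y+70,x:x+70],None,fx=5,fy=5)[...,::-1])
cv2.imwrite("pics/c9.png",np.hstack(o))
E
```

```text
t: 25.2
eef_pos: [0.6005, -0.0371, 0.1872]
eef_rot: [0.976, 0.216, 0.0, 0.0]
ft_force: [0.8, 0.5, 0.2]
width: 0.638
grasp_force: 0.0
t: 26.0
eef_pos: [0.5704, 0.1132, 0.2573]
eef_rot: [0.976, 0.217, 0.0, 0.0]
ft_force: [0.2, 1.1, -0.3]
width: 0.639
grasp_force: 0.0
[342.56447689 127.92457421] (335, 120, 17, 17) [ 0.60057216 -0.03818625  0.194     ]
[275.76374745 230.46503734] (267, 222, 18, 18) [ 0.59793314 -0.03763891  0.194     ]
```

View pics/c9.png

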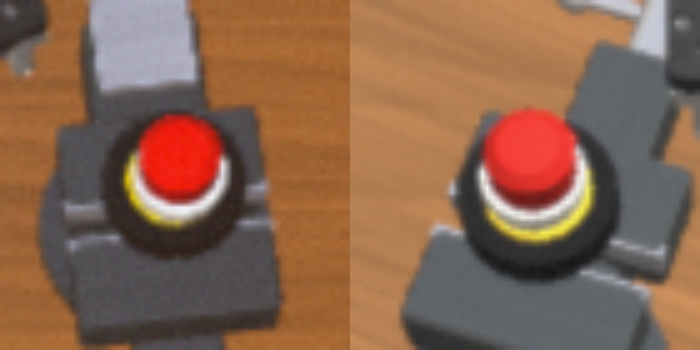

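Both views show the red cap level on the white spacer, wheel and ring, about 2–3 mm from the axis, with the gripper clear of everything. I'm handing in.

```bash
python3 -c '
from plant import robot
print(robot.hand_in())'
```

```text
the job is handed in; nothing more can be done
None
```

The job is handed in: the blue ring, wheel, white spacer and red cap are stacked in that order on the axle, flat and within about 3 mm of its axis in the camera views, with no contact near the jar, tin, box or tape measure; the hand-in returned no verdict.

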